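# Walk the die block square to the fence

### The arm

A 6-joint arm with a two-finger parallel gripper is mounted at the origin on a cart in front of the work surface, level with it; the furniture and walls round the work are solid. World frame = base frame: x ahead of the robot, y to its left, z up, the work surface at z = 0. Lengths are in m, angles in rad, forces in N, time in s.
With the tool pointing down it reaches from about 0.35 to 0.875 m from the base axis. Payload 15.5 kg.
Tool frame: the origin (TCP) lies midway between the tips of the shut fingers; the grasp point (between the pads) lies 19 mm behind it (grip_depth is the distance from the TCP to the grasp point, in m); z points along the fingers, y is the line along which they close (so a half turn about z gives the same grasp; the last joint's range is limited). The gripper opens to 85 mm and grips with 20 to 120 N. Pads are 22 mm wide; open, the fingers measure 114 mm over their backs; the gripper's body (76 mm by 85 mm) begins 54 mm behind the grasp point. The pads swing forward as they close: fully open they stand 13 mm farther back than shut.
Start: joints at [-1.272, 0.494, 1.345, -0, 1.302, -0.096], TCP at [0.24, -0.577, 0.199] pointing down, gripper open.
Joint ranges: [-2.91, 2.91], [-0.82, 2.16], [0.22, 2.67], [-1.22, 4.37], [0.12, 2.79], [-3.08, 3.08]. Speed limits (rad/s): [1.89, 1.89, 2.57, 3.01, 3.01, 3.01].

### API

Orientations are given as a rotation vector (axis times angle).
In Python, from workcell import get_obs, get_image, job_done, cut_out, grip_depth gives the robot as it stands. The module is installed in compiled form; this text tells all that it offers.
- The arm moves only by the tool jog_arm, never from a script. Its argument "commands" is text: rows parted by semicolons, each of 5 numbers parted by spaces: the shift along the world's x, y, z in mm, then the turn about the world's z in units of 8 degrees (1.0 is 8 degrees), then the closure, from -1 (fully open) to 1 (shut). In form: x y z yaw grip; .... A call has 1 to 12 rows; each row is the pose to reach, as a shift and turn from the pose commanded when the call began; what a row does not reach only later rows make up. A row lasts 1/8 s, in which the tool goes at most 62.5 mm and 10.7 degrees, less where a joint would pass 70% of its speed; a pose out of reach is approached as far as the arm can. A call with a gripper value outside its range is refused whole. The fingers move at their own pace and stop on an object; "grip_force" is the grip in N (left out, the last holds). Time passes only in rows, so rows that repeat a pose let the fingers close. It gives the time, the measured TCP pose, the force, the opening and the grip force at its end, in the units of the state.
- get_obs(): the state, without advancing time (a new reading comes with each control period).
- get_image(name): name is "side" or "top"; returns a dict with "color" (480x640x3 uint8, red, green, blue), "z_map" (480x640 float32, m along the optical axis (not along the pixel's ray), 0 where there is no reading), "fovy" (degrees; the focal length in pixels is half the picture's height over the tangent of half this angle, whatever the lens; pixels are square), "cx", "cy" (the principal point, pixels), "T" (4x4, takes a point from camera to world coordinates). Camera axes: x right, y down, z forward; pixel columns grow to the right and rows downward; lengths in m; the calibration is good to about 2 mm. A picture is of the moment at which its call begins.
- job_done(): hands the job in; it is judged then, once.
Trained networks look in a picture, given as the dict that the camera call returned (one of the last four; its "shot" number tells which), for a name from the list of things; names that differ only in an ending like _2 or _b are one class to them, and where a whole thing is asked for, a point or a joint stands for the part that bears it (a point fixed in the world has none). Each returns a list of dicts, best first, with "p" (0 to 1); they miss things now and then, are a little off and sometimes report something else, mostly with a low value. They report only what shows in the picture. A call takes as long as a camera call.
- cut_out(picture, thing): "mask" (480x640 bool, what is visible of it) and "box" ([left, top, right, bottom] in pixels, round what is visible of it).
The state is a dict: "clock": time; "q": joint angles; "dq": joint speeds; "tau": joint torques, N m; "eef_pos": TCP position; "tcp_rot": TCP orientation; "ft_force": force on the tool from outside, world axes, zero at the start; "moment": the same for the moment, N m; "grip_width": opening from 0.0 (shut) to 1.0 (fully open); "grasp_force": force on a finger pad.
Only numpy, scipy, OpenCV 4.12 (cv2) and the standard library are available. Lean on these libraries where they do the work, as an engineer would, in place of code of your own. Each camera call takes 0.05 s, during which the arm holds its last target. There are 200 camera calls.

### The job

Walk the heavy grey die block round with fingertip pushes, on one corner and the other as needed, sliding it over the bench until its whole bright machined face lies flat against the blue fence, no part of that face past the fence's ends. Turn it nearly square before it gets there, so that no corner hits the fence while the block is still plainly crooked. Only push the block, never lift or tip it, and leave everything else where it is.

Things in the scene. Friction and masses are not known exactly. Their poses are not given: they have to be found in the camera images.
- die_block: Grey cast block, loose, 0.7 to 0.95 kg, box 90 (x) x 120 (y) x 42 mm high; origin at its underside's centre. The bright face with two dark dowel holes is +x, 45 mm from the origin (from above, a bright 9 mm strip along that edge); the rear face is at x = -45 mm. It starts turned 26 to 54 degrees counter-clockwise (from above) from square. Slides with dry friction, about 3 to 9 N, without rebound.
- face_left (a point): The middle (21 mm up) of the bright face's upright edge on the block's +y side.
- face_right (a point): The middle (21 mm up) of the bright face's upright edge on the block's -y side.
- fence: Blue angle fence fixed to the bench, 220 mm long (y), 50 mm high. Origin on the bench under the middle of its flat working face, the plane x = 0 of its frame, which looks along its -x, toward the block. Upright 12 mm thick; the ribbed foot reaches 40 mm behind the face (+x). The block is square when its x axis points along the fence's x axis.
- tape_roll: Roll of amber tape, 69x66x18 mm, loose bystander, origin at its underside centre.
- loupe: Black watchmaker's loupe, 37 mm across, 32 mm high, loose bystander, origin at its underside centre.
- solder_reel: Reel of solder wire, 70x58x42 mm, loose bystander, origin at its underside centre.
- hex_set: Green folding hex key set, 23x78x20 mm, loose bystander, origin at its underside centre.
- ratchet_driver: Blue and black ratchet screwdriver lying down, 34x135x34 mm, loose bystander, origin at its underside centre.

How it is judged:
By the outcome, as a careful person would: the job done as asked, in the order asked, and still so for the second after the job is handed in, with the robot touching nothing.
It also fails if it takes over 58 s, if anything falls off the work surface, if the arm or the gripper's body presses on something with over 40 N, if the wrist force passes 120 N, or if a joint passes its speed limit or range.

## Working session

There is one attempt and no reset: what is moved stays moved. The work goes in short steps, Python scripts to look and compute and a tool call to move; the robot and the scene stay as the last step left them, time stands still between calls to the robot, and variables do not carry over. Pictures are saved under pics/ and viewed, at most 10 in all, crops included, and the job is handed in when it is done.

Besides the shell and the picture viewer there is one more tool, called after "Call:" by a JSON object that holds its "method" and its "body". jog_arm: Moves the arm, as the interface text tells. Its arguments: {"type":"object","properties":{"commands":{"type":"string"},"grip_force":{"type":"number"}},"required":["commands"]}

```bash
mkdir -p pics; cat > h.py <<'E'
import numpy as np, cv2
from workcell import *
def cloud(im):
    f=240/np.tan(np.radians(im["fovy"])/2); v,u=np.mgrid[:480,:640]; z=im["z_map"]
    P=np.stack([(u-im["cx"])*z/f,(v-im["cy"])*z/f,z,np.ones_like(z)],-1)@im["T"].T
    return P[...,:3]
def save(im,n): cv2.imwrite("pics/"+n,im["color"][...,::-1])
E
python3 - <<'E'
from h import *
for n in("top","side"):
    im=get_image(n); save(im,n+"0.png"); P=cloud(im)
    print(n,im["T"].round(2).tolist(),im["fovy"])
    for t in["die_block","fence","tape_roll","loupe","solder_reel","hex_set","ratchet_driver"]:
        for c in cut_out(im,t)[:2]:
            m=c["mask"]&(im["z_map"]>0); p=P[m]
            print(t,round(c["p"],2),c["box"],p.mean(0).round(3),np.percentile(p,2,0).round(3),np.percentile(p,98,0).round(3))
            if t in("die_block","fence"):
                q=p[p[:,2]>np.percentile(p[:,2],95)-.006][:,:2]
                r=cv2.minAreaRect((q*1000).astype(np.float32)); print(r,cv2.boxPoints(r).round(0).tolist())
print(get_obs())
E
```

```text
top [[-0.03, -0.99, 0.14, 0.36], [-1.0, 0.03, -0.0, 0.08], [-0.0, -0.14, -0.99, 1.18], [0.0, 0.0, 0.0, 1.0]] 54.86535723073863
die_block 0.81 [369.5, 193.1, 427.0, 248.3] [ 0.564 -0.134  0.04 ] [ 0.502 -0.193  0.008] [ 0.626 -0.075  0.046]
((566.3400268554688, -136.7285614013672), (119.78630065917969, 90.84120178222656), 35.454689025878906) [[491.0, -134.0], [544.0, -208.0], [641.0, -139.0], [589.0, -65.0]]
fence 0.65 [453.4, 189.3, 474.7, 277.5] [ 0.526 -0.306  0.028] [ 0.425 -0.343  0.003] [ 0.629 -0.277  0.052]
((531.5155639648438, -300.6014709472656), (13.375892639160156, 216.3935546875), 78.9577407836914) [[424.0, -286.0], [636.0, -328.0], [639.0, -315.0], [427.0, -273.0]]
tape_roll 0.69 [367.9, 194.1, 427.9, 249.1] [ 0.564 -0.134  0.039] [ 0.502 -0.195  0.002] [ 0.625 -0.075  0.046]
tape_roll 0.61 [164.9, 253.0, 188.9, 283.2] [0.47  0.426 0.016] [0.441 0.395 0.002] [0.5   0.457 0.022]
loupe 0.69 [335.1, 282.0, 350.2, 296.5] [0.398 0.008 0.028] [ 0.384 -0.006  0.012] [0.413 0.023 0.035]
solder_reel 0.96 [332.3, 172.6, 356.4, 199.8] [ 0.662 -0.013  0.029] [ 0.639 -0.04  -0.002] [
[... 1344 characters left out ...]
.299  0.001] [ 0.386 -0.168  0.034]
{'clock': 0.8, 'q': array([-1.27251964e+00,  4.93600864e-01,  1.34550760e+00,  3.04508693e-05,
        1.30250671e+00, -9.54691007e-02]), 'dq': array([-0.00117364,  0.00031316, -0.00114927, -0.0007494 , -0.00046931,
        0.00122028]), 'tau': array([ 5.35096158e-03, -8.81947875e+01, -3.84246969e+01,  5.07197201e-04,
        7.20750741e-04,  1.42039059e-05]), 'eef_pos': array([ 0.23981075, -0.57715654,  0.19937385]), 'tcp_rot': array([-3.08088424e+00, -6.14489413e-01, -4.23016973e-05]), 'ft_force': array([ 0.49106274,  0.5513863 , -0.54877519]), 'moment': array([-0.03434523, -0.04640836, -0.02550849]), 'grasp_force': 0.0, 'grip_width': 0.9992807761332898}
```

```bash
python3 - <<'E'
import cv2
a=cv2.imread("pics/top0.png")[150:330,310:510]
b=cv2.imread("pics/side0.png")[240:390,240:460]
cv2.imwrite("pics/c.png",cv2.resize(a,None,fx=3.3,fy=3.3,interpolation=2))
E
```

```text
(no output)
```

View pics/c.png

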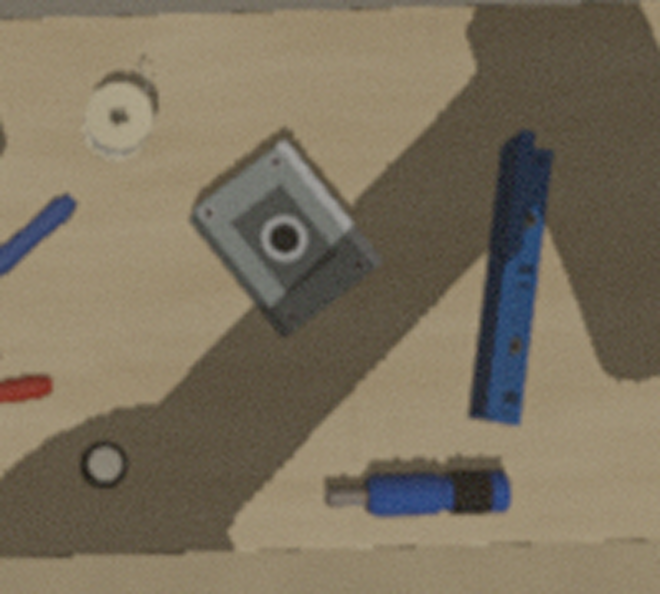

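The picture shows the block at (285,235), with its bright strip running from (285,140) to (375,265). The fence's working face is at column ~490. The block sits about 46° CCW from square and 160 mm out, roughly central along the fence. My plan is to push the rear-left end with a shut finger to turn it, then slide it home with both open fingertips.

Call:
{"method": "jog_arm", "body": {"commands": "320 527 0 12.9 1;320 527 0 12.9 1;320 527 0 12.9 1;320 527 0 12.9 1;320 527 0 12.9 1;320 527 0 12.9 1;320 527 0 12.9 1;320 527 0 12.9 1;320 527 0 12.9 1;320 527 0 12.9 1;320 527 0 12.9 1;320 527 0 12.9 1"}}

```text
clock: 2.3
eef_pos: [0.5596, -0.0502, 0.1993]
tcp_rot: [-1.432, -2.796, 0.001]
ft_force: [0.0, -0.9, -0.5]
grip_width: 0.003
grasp_force: 0.0
```

```bash
cat >> h.py <<'E'
from scipy.spatial.transform import Rotation as R
FO=np.array([532.7,-294.7]); FA=-101.2
def block(n="top",fn=None):
    im=get_image(n); P=cloud(im); 
    if fn: save(im,fn)
    c=[c for c in cut_out(im,"die_block")][0]; p=P[c["mask"]&(im["z_map"]>0)]
    q=p[(abs(p[:,2]-.042)<.007)][:,:2]
    r=cv2.minAreaRect((q*1000).astype(np.float32)); b=cv2.boxPoints(r)
    # long edge direction
    e=max((b[1]-b[0],b[2]-b[1]),key=np.linalg.norm); a=np.degrees(np.arctan2(e[1],e[0]))-90
    rel=(a-FA+90)%180-90; a=FA+rel
    d=np.array(r[0])-FO; t=np.radians(FA); f=(d@[np.cos(t),np.sin(t)],d@[-np.sin(t),np.cos(t)])
    print(n,round(c["p"],2),"com",np.round(r[0],1),"size",np.round(r[1],1),"rel",round(rel,1),"fence xy",np.round(f,1))
    o=get_obs(); y=R.from_rotvec(o["tcp_rot"]).as_matrix()[:,1]
    print("tcp",(o["eef_pos"]*1000).round(1),"tooly",round(np.degrees(np.arctan2(y[1],y[0]))%180,1),"F",o["ft_force"].round(1),"t",o["clock"])
    w=np.radians(a); d=(o["eef_pos"][:2]*1000-r[0]); print("tip in block",np.round([d@[np.cos(w),np.sin(w)],d@[-np.sin(w),np.cos(w)]],1))
E
python3 -c "
from h import *
block();block('side','s1.png')"
```

```text
top 0.83 com [ 563.8 -138.1] size [113.2  90.9] rel 46.6 fence xy [-1.597e+02  1.000e-01]
tcp [559.4 -51.1 199.4] tooly 35.7 F [-0.1 -0.8 -0.6] t 2.4
tip in block [-73.5  46.8]
side 0.68 com [ 566.7 -141.8] size [127.6  93.5] rel 48.2 fence xy [-156.6    3.7]
tcp [559.4 -51.2 199.5] tooly 35.7 F [ 0.4 -0.9 -0.3] t 2.5
tip in block [-76.8  48.7]
```

Call:
{"method": "jog_arm", "body": {"commands": "0 0 -60 0 1;0 0 -120 0 1;0 0 -165 0 1;0 0 -180 0 1;0 0 -180 0 1;3 -4 -180 0 1;6 -8 -180 0 1;9 -12 -180 0 1;12 -16 -180 0 1;15 -20 -180 -0.3 1;18 -25 -180 -0.7 1;20 -30 -180 -1.1 1"}}

```text
clock: 4.0
eef_pos: [0.58, -0.0805, 0.0193]
tcp_rot: [-1.647, -2.675, 0.0]
ft_force: [0.0, 0.6, 0.6]
grip_width: -0.002
grasp_force: 0.0
```

```bash
python3 -c "
from h import *
block();block('side','s2.png')"
```

```text
Traceback (most recent call last):
  File "h.py", line 13, in block
    c=[c for c in cut_out(im,"die_block")][0]; p=P[c["mask"]&(im["z_map"]>0)]
      ~~~~~~~~~~~~~~~~~~~~~~~~~~~~~~~~~~~~^^^
IndexError: list index out of range
```

```bash
sed -i 's/    c=\[c for c in cut_out(im,"die_block")\]\[0\];/    cs=cut_out(im,"die_block")\n    if not cs: print(n,"missed"); return\n    c=cs[0];/' h.py; python3 -c "
from h import *
block('top','t2.png');block('side','s2.png')
a=cv2.imread('pics/t2.png')[150:310,310:510];b=cv2.imread('pics/s2.png')[210:370,240:440]
cv2.imwrite('pics/m2.png',cv2.resize(np.hstack([a,b]),None,fx=2,fy=2))"
```

```text
top missed
side 0.8 com [ 565.9 -141.1] size [125.6  92.9] rel 47.2 fence xy [-157.2    2.7]
tcp [579.7 -80.   19.3] tooly 27.0 F [-0.1 -0.   0.3] t 4.3
tip in block [-41.3  47. ]
```

View pics/m2.png

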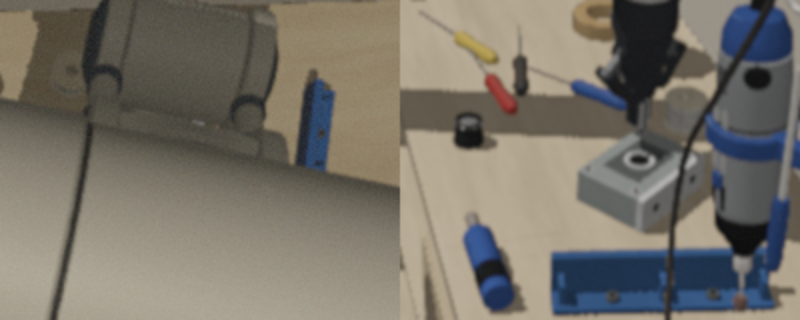

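```bash
cat >> h.py <<'E'
from scipy.optimize import least_squares
def pose(fn=None,x0=None):
    im=get_image("side"); P=cloud(im)*1000
    if fn: save(im,fn)
    cs=cut_out(im,"die_block")
    if not cs: print("missed"); return
    m=cs[0]["mask"]&(im["z_map"]>0); p=P[m]; m2=cv2.erode(m.astype(np.uint8),np.ones((3,3)))>0
    s=P[m2]; s=s[(s[:,2]>7)&(s[:,2]<34)][:,:2]; q=p[abs(p[:,2]-42)<5][:,:2]
    if x0 is None: x0=[*q.mean(0),-55]
    def res(v):
        w=np.radians(v[2]); M=np.array([[np.cos(w),-np.sin(w)],[np.sin(w),np.cos(w)]])
        a=(s-v[:2])@M; b=(q-v[:2])@M
        ra=np.where(abs(a[:,0]-45)<abs(a[:,1]+60),a[:,0]-45,a[:,1]+60)
        rb=np.maximum(np.abs(b)-[45,60],0).ravel()
        return np.r_[ra,rb]
    best=min((least_squares(res,[*x0[:2],g],loss="soft_l1",f_scale=2) for g in (x0[2]-15,x0[2],x0[2]+10)),key=lambda r:r.cost)
    v=best.x; d=v[:2]-FO; t=np.radians(FA); U=lambda w:np.array([[np.cos(w),np.sin(w)],[-np.sin(w),np.cos(w)]])
    print("block",v.round(1),"rel",round(v[2]-FA,1),"fence xy",(U(t)@d).round(1),"n",len(s),"rms",round(np.sqrt(2*best.cost/len(s)),2))
    o=get_obs(); y=R.from_rotvec(o["tcp_rot"]).as_matrix()[:,1]; e=o["eef_pos"]*1000
    print("tip in block",(U(np.radians(v[2]))@(e[:2]-v[:2])).round(1),"tcp",e.round(1),"tooly",round(np.degrees(np.arctan2(y[1],y[0]))%180,1),"F",o["ft_force"].round(1),"t",round(o["clock"],2))
    return im,P
E
python3 -c "
from h import *
im,P=pose()
for r,c in((270,411),(355,410),(230,416),(345,411),(300,425)): print(P[r,c].round())
# fence plane from side
c=cut_out(im,'fence')[0]; m=c['mask']; p=P[m]; q=p[(p[:,2]>44)&(p[:,2]<53)&(p[:,0]>400)&(p[:,0]<650)&(p[:,1]<-260)&(p[:,1]>-345)][:,:2]; r=cv2.minAreaRect(q.astype(np.float32)); print(r, cv2.boxPoints(r).round())
"
```

```text
block [ 567.3 -139.1  -54.1] rel 47.1 fence xy [-159.4    3.7] n 494 rms 1.39
tip in block [-40.6  44.7] tcp [579.7 -80.   19.4] tooly 27.0 F [ 0.1  0.2 -0.2] t 4.4
[ 510. -499.  325.]
[ 529. -491.  154.]
[ 504. -511.  398.]
[ 526. -496.  179.]
[ 535. -506.  272.]
((529.6719970703125, -303.68017578125), (19.300024032592773, 211.71450805664062), 78.54581451416016) [[ 424. -292.]
 [ 632. -334.]
 [ 635. -315.]
 [ 428. -273.]]
```

```bash
python3 -c "
from h import *
im,P=pose()
f=240/np.tan(np.radians(im['fovy'])/2);Ti=np.linalg.inv(im['T'])
def pr(p):
    c=Ti@np.r_[np.array(p)/1000,1]; return c[:2]/c[2]*f+[im['cx'],im['cy']]
k=7;o=np.array([320,205])
I=cv2.resize(im['color'][205:285,320:420,::-1],None,fx=k,fy=k,interpolation=2)
w=np.radians(-54.1);M=np.array([[np.cos(w),-np.sin(w)],[np.sin(w),np.cos(w)]])
pts=[tuple(int(t) for t in (pr([*(M@[a,b]+[567.3,-139.1]),42])-o)*k) for a,b in((45,60),(45,-60),(-45,-60),(-45,60))]
for i in range(4): cv2.line(I,pts[i],pts[(i+1)%4],(0,0,255),1)
e=get_obs()['eef_pos']*1000
for z,c in((0,(0,255,0)),(23,(255,0,0)),(43,(0,255,255))): cv2.circle(I,tuple(int(t) for t in (pr([e[0],e[1],e[2]+z])-o)*k),4,c,-1)
cv2.imwrite('pics/z.png',I)
b=P[205:285,320:420]; 
for r in range(228,256,3): print(r,[tuple(P[r,c].round().astype(int)) for c in (356,359,362,365)])
"
```

```text
block [ 567.2 -139.   -54.1] rel 47.1 fence xy [-159.5    3.6] n 522 rms 1.4
tip in block [-40.4  44.7] tcp [579.8 -80.   19.4] tooly 27.0 F [ 0.1  0.2 -0.3] t 4.55
228 [(np.int64(556), np.int64(-116), np.int64(186)), (np.int64(562), np.int64(-116), np.int64(185)), (np.int64(567), np.int64(-122), np.int64(188)), (np.int64(577), np.int64(-113), np.int64(183))]
231 [(np.int64(559), np.int64(-106), np.int64(173)), (np.int64(569), np.int64(-98), np.int64(168)), (np.int64(578), np.int64(-93), np.int64(164)), (np.int64(587), np.int64(-88), np.int64(161))]
234 [(np.int64(561), np.int64(-101), np.int64(163)), (np.int64(570), np.int64(-98), np.int64(160)), (np.int64(576), np.int64(-98), np.int64(160)), (np.int64(585), np.int64(-93), np.int64(156))]
237 [(np.int64(561), np.int64(-104), np.int64(157)), (np.int64(570), np.int64(-99), np.int64(153)), (np.int64(574), np.int64(-107), np.int64(157)), (np.int64(588), np.int64(-87), np.int64(145))]
240 [(np.int64(562), np.int64(-104), np.int64(149)), (np.int64(569), np.int64(-103), np.int64(148)), (np.int64(575), np.int64(-104), np.int64(148)), (np.in
[... 310 characters left out ...]
t64(-99), np.int64(131)), (np.int64(577), np.int64(-101), np.int64(131)), (np.int64(588), np.int64(-90), np.int64(124))]
249 [(np.int64(568), np.int64(-89), np.int64(117)), (np.int64(570), np.int64(-103), np.int64(125)), (np.int64(577), np.int64(-103), np.int64(124)), (np.int64(588), np.int64(-92), np.int64(117))]
252 [(np.int64(572), np.int64(-78), np.int64(103)), (np.int64(572), np.int64(-98), np.int64(114)), (np.int64(581), np.int64(-93), np.int64(110)), (np.int64(588), np.int64(-94), np.int64(110))]
255 [(np.int64(567), np.int64(-94), np.int64(105)), (np.int64(572), np.int64(-99), np.int64(107)), (np.int64(583), np.int64(-89), np.int64(100)), (np.int64(592), np.int64(-86), np.int64(97))]
```

View pics/z.png

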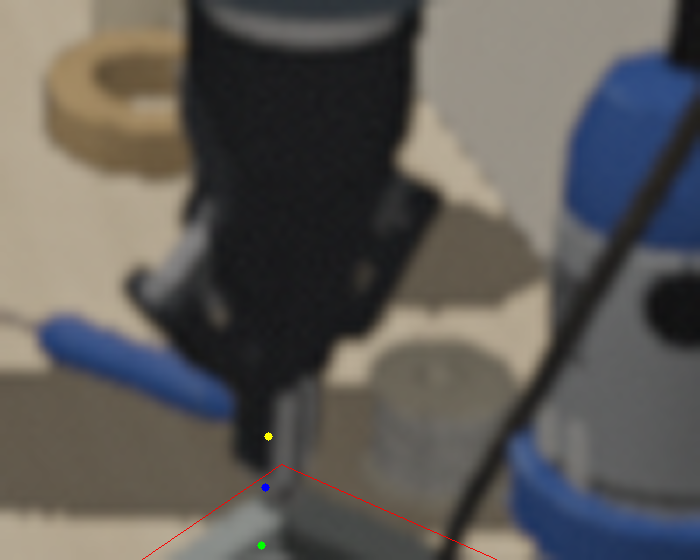

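```bash
python3 -c "
from h import *
im,P=pose()
f=240/np.tan(np.radians(im['fovy'])/2);Ti=np.linalg.inv(im['T'])
def pr(p):
    c=Ti@np.r_[np.array(p)/1000,1]; return c[:2]/c[2]*f+[im['cx'],im['cy']]
k=7;o=np.array([320,255])
I=cv2.resize(im['color'][255:335,320:420,::-1],None,fx=k,fy=k,interpolation=2)
w=np.radians(-54.1);M=np.array([[np.cos(w),-np.sin(w)],[np.sin(w),np.cos(w)]])
for z in (0,42):
  pts=[tuple(int(t) for t in (pr([*(M@[a,b]+[567.3,-139.1]),z])-o)*k) for a,b in((45,60),(45,-60),(-45,-60),(-45,60))]
  for i in range(4): cv2.line(I,pts[i],pts[(i+1)%4],(0,0,255) if z else (0,255,0),1)
cv2.imwrite('pics/z2.png',I)
"
```

```text
block [ 567.2 -138.9  -54.1] rel 47.1 fence xy [-159.5    3.5] n 496 rms 1.42
tip in block [-40.2  44.7] tcp [579.8 -80.1  19.4] tooly 27.0 F [-1.1 -0.6 -0.8] t 4.65
```

View pics/z2.png

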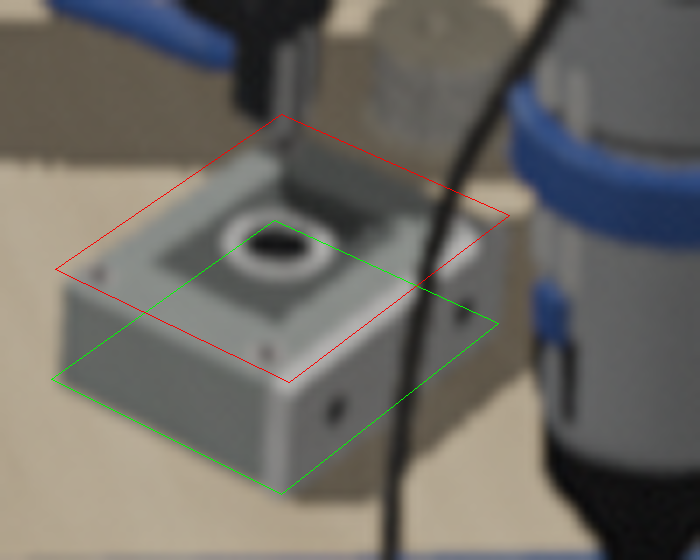

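The overlay shows the fit matching the front and right faces, with the bottom-front corner at (282,493). The finger meets the rear edge near (265,137), so contact is just starting. I'll keep pushing.

Call:
{"method": "jog_arm", "body": {"commands": "2 -3 0 -0.2 1;4 -6 0 -0.4 1;5 -9 0 -0.7 1;6 -12 0 -1 1;7 -15 0 -1.3 1"}}

```text
clock: 5.28
eef_pos: [0.5868, -0.0954, 0.0194]
tcp_rot: [-1.882, -2.515, 0.0]
ft_force: [-0.4, -0.5, -0.2]
grip_width: 0.002
grasp_force: 0.0
```

```bash
python3 -c "
from h import *
pose('s3.png')"
```

```text
block [ 567.1 -139.   -54. ] rel 47.2 fence xy [-159.5    3.5] n 530 rms 1.47
tip in block [-23.6  41.5] tcp [586.9 -95.5  19.4] tooly 16.4 F [0.3 0.3 0.2] t 5.38
```

```bash
python3 -c "
from h import *
im,P=pose()
for r in range(258,282,2): print(r,[tuple(int(x) for x in P[r,c]) for c in range(350,372,3)])
I=cv2.resize(im['color'][235:335,310:410,::-1],None,fx=6,fy=6,interpolation=2);cv2.imwrite('pics/z3.png',I)
"
```

```text
block [ 567.2 -139.1  -54.1] rel 47.1 fence xy [-159.4    3.7] n 501 rms 1.41
tip in block [-24.2  41.5] tcp [586.8 -95.2  19.4] tooly 16.6 F [ 0.9 -0.5  0.7] t 5.47
258 [(552, -96, 100), (551, -119, 114), (560, -114, 110), (570, -106, 104), (576, -108, 104), (584, -105, 101), (592, -103, 99), (598, -107, 101)]
260 [(595, 26, 15), (554, -112, 104), (560, -115, 105), (567, -114, 104), (576, -109, 99), (584, -106, 97), (593, -102, 93), (598, -107, 95)]
262 [(594, 22, 12), (601, 21, 12), (559, -118, 102), (568, -113, 98), (576, -109, 94), (583, -110, 94), (594, -101, 87), (602, -98, 84)]
264 [(595, 24, 5), (600, 16, 9), (613, 31, 0), (575, -95, 81), (577, -107, 88), (583, -110, 88), (592, -107, 86), (651, 25, -2)]
266 [(595, 24, 0), (602, 23, 0), (610, 21, 0), (574, -97, 77), (579, -104, 81), (586, -104, 80), (591, -110, 82), (647, 16, -2)]
268 [(593, 16, 0), (601, 17, -2), (608, 15, -2), (575, -95, 70), (578, -106, 77), (584, -109, 77), (592, -107, 75), (643, 3, 0)]
270 [(591, 11, -3), (597, 7, -1), (605, 7, -3), (575, -96, 65), (579, -106, 71), (587, -103, 68), (593, -105, 68), (639, -6, 1)]
272 [(587, -1, 0), (592, -8, 2), (602, -2, -1), (574, -99, 62), (579, -106, 66), (586, -105, 64), (595, -102, 61), (637, -12, 0)]
274 [(584, -9, 0), (592, -8, -2), (599, -10, -2), (584, -74, 39), (580, -103, 58), (586, -109, 61), (595, -102, 56), (634, -21, 0)]
276 [(582, -16, -2), (590, -17, -2), (574, -81, 40), (581, -82, 39), (581, -102, 52), (585, -110, 57), (602, -86, 39), (631, -31, 0)]
278 [(580, -24, -2), (565, -86, 39), (571, -91, 41), (579, -89, 39), (586, -91, 39), (591, -95, 41), (599, -94, 39), (603, -102, 43)]
280 [(177, -1188, 798), (562, -97, 41), (569, -97, 40), (576, -97, 39), (582, -101, 41), (589, -102, 41), (596, -102, 39), (603, -105, 40)]
```

View pics/z3.png

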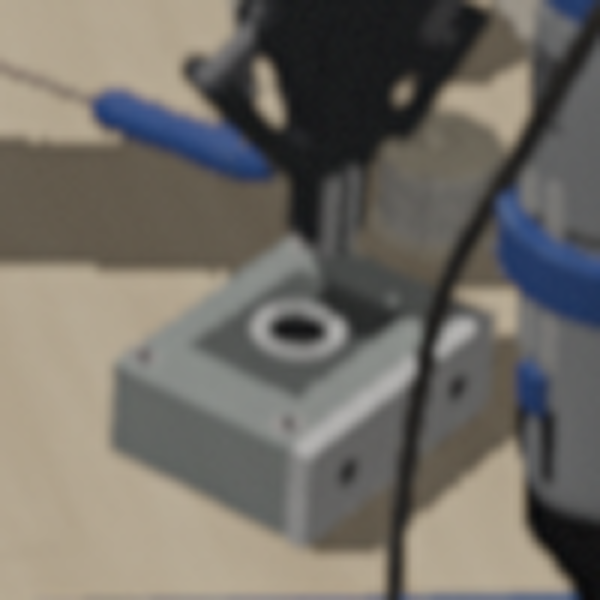

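Depth readings put the visible finger end at z≈50, hovering over the block, though the TCP reports 19. That fits the zero force. I'll back off and measure where the fingertip really is.

Call:
{"method": "jog_arm", "body": {"commands": "0 0 40 0 1;-27 45 40 1.6 1;-27 45 40 2 1;-27 45 40 2.4 1;-27 45 40 2.4 1"}}

```text
clock: 6.1
eef_pos: [0.5598, -0.05, 0.0594]
tcp_rot: [1.432, 2.796, -0.0]
ft_force: [-0.0, -0.2, -0.5]
grip_width: 0.002
grasp_force: 0.0
```

```bash
python3 -c "
from h import *
print(grip_depth)
im,P=pose()
e=get_obs()['eef_pos']*1000
d=np.linalg.norm(P[...,:2]-e[:2],axis=-1); m=(d<22)&(P[...,2]>8)&(P[...,2]<140)
rows=np.where(m.any(1))[0]
for r in rows[-14:]: print(r,[(c,*[int(x) for x in P[r,c]]) for c in np.where(m[r])[0]][::3])
"
```

```text
0.0187
block [ 567.2 -139.   -53.9] rel 47.3 fence xy [-159.5    3.6] n 507 rms 1.38
tip in block [-76.1  46.4] tcp [559.8 -50.1  59.4] tooly 35.7 F [-0.   0.  -0.4] t 6.2
240 [(np.int64(342), 545, -53, 123), (np.int64(347), 554, -63, 127), (np.int64(350), 561, -62, 126), (np.int64(353), 571, -56, 121)]
241 [(np.int64(342), 546, -52, 120), (np.int64(345), 550, -62, 125), (np.int64(348), 557, -62, 124), (np.int64(351), 564, -61, 123)]
242 [(np.int64(343), 546, -59, 121), (np.int64(346), 552, -63, 122), (np.int64(349), 559, -61, 121), (np.int64(352), 567, -60, 119)]
243 [(np.int64(342), 545, -56, 117), (np.int64(345), 550, -62, 120), (np.int64(348), 558, -58, 117), (np.int64(351), 564, -61, 117)]
244 [(np.int64(342), 544, -57, 115), (np.int64(345), 551, -60, 116), (np.int64(348), 558, -60, 115), (np.int64(351), 564, -63, 116)]
245 [(np.int64(342), 544, -59, 113), (np.int64(345), 549, -64, 116), (np.int64(348), 559, -57, 111), (np.int64(351), 564, -63, 113)]
246 [(np.int64(342), 547, -51, 106), (np.int64(345), 550, -62, 112), (np.int64(348), 559, -57, 108), (np.int64(351), 564, -62, 110)]
247 [(np.int64(342), 546, -54, 105), (np.int64(345), 551, -59, 108), (np.int64(348), 558, -61, 107), (np.int64(351), 567, -56, 104)]
248 [(np.int64(342), 546, -53, 102), (np.int64(345), 551, -61, 106), (np.int64(348), 559, -58, 103), (np.int64(351), 567, -57, 102)]
249 [(np.int64(342), 547, -50, 98), (np.int64(345), 550, -64, 105), (np.int64(348), 559, -59, 101), (np.int64(351), 566, -59, 100)]
250 [(np.int64(342), 548, -48, 93), (np.int64(345), 551, -60, 100), (np.int64(348), 560, -57, 97), (np.int64(351), 566, -60, 98)]
251 [(np.int64(343), 550, -51, 92), (np.int64(346), 551, -68, 102), (np.int64(349), 562, -58, 95), (np.int64(352), 569, -57, 94)]
252 [(np.int64(345), 553, -55, 92), (np.int64(348), 558, -62, 95)]
253 [(np.int64(347), 558, -56, 89)]
```

The true fingertip is at about 31 mm above the reported TCP (91 against 59), while x and y agree. I'll descend by the measured offset and watch the force.

Call:
{"method": "jog_arm", "body": {"commands": "0 0 -20 0 1;0 0 -40 0 1;0 0 -55 0 1;0 0 -65 0 1;0 0 -70 0 1;0 0 -70 0 1"}}

```text
clock: 6.95
eef_pos: [0.5598, -0.0502, -0.0107]
tcp_rot: [-1.432, -2.796, 0.0]
ft_force: [-0.2, -0.1, 0.7]
grip_width: -0.002
grasp_force: 0.0
```

Call:
{"method": "jog_arm", "body": {"commands": "3 -4 0 0 1;6 -8 0 0 1;9 -12 0 0 1;12 -16 0 0 1;15 -20 0 -0.3 1;17 -24 0 -0.6 1"}}

```text
clock: 7.7
eef_pos: [0.577, -0.074, -0.0106]
tcp_rot: [-1.551, -2.732, -0.001]
ft_force: [0.3, 5.5, 1.7]
grip_width: 0.001
grasp_force: 2.3
```

```bash
python3 -c "
from h import *
pose()"
```

```text
block [ 567.6 -146.8  -58.1] rel 43.1 fence xy [-151.8    5.5] n 519 rms 1.4
tip in block [-56.4  46.4] tcp [577.1 -74.4 -10.6] tooly 30.9 F [-0.3  0.5  0.3] t 7.8
```

Call:
{"method": "jog_arm", "body": {"commands": "2 -2 0 -0.2 1;4 -4 0 -0.4 1;6 -7 0 -0.6 1;8 -9 0 -0.8 1;10 -12 0 -1.0 1;12 -14 0 -1.2 1;14 -16 0 -1.4 1;15 -18 0 -1.6 1"}}

```text
clock: 8.8
eef_pos: [0.5921, -0.0923, -0.0106]
tcp_rot: [1.845, 2.542, 0.0]
ft_force: [0.1, 3.7, -0.6]
grip_width: -0.001
grasp_force: 1.7
```

```bash
python3 -c "
from h import *
pose()"
```

```text
block [ 568.5 -161.8  -70. ] rel 31.2 fence xy [-137.3    9.3] n 555 rms 1.33
tip in block [-57.   45.9] tcp [592.1 -92.5 -10.6] tooly 18.1 F [-0.5  0.6 -0.9] t 8.9
```

Call:
{"method": "jog_arm", "body": {"commands": "2 -3 0 -0.2 1;4 -6 0 -0.4 1;6 -8 0 -0.6 1;8 -11 0 -0.8 1;9 -14 0 -1.0 1;11 -17 0 -1.2 1;12 -20 0 -1.4 1;13 -22 0 -1.6 1;14 -24 0 -1.8 1"}}

```text
clock: 10.02
eef_pos: [0.6059, -0.1163, -0.0106]
tcp_rot: [-2.149, -2.291, -0.0]
ft_force: [1.3, 3.1, 1.3]
grip_width: -0.002
grasp_force: 1.8
```

```bash
python3 -c "
from h import *
pose()"
```

```text
block [ 566.3 -177.9  -84. ] rel 17.2 fence xy [-121.1   10.3] n 544 rms 1.51
tip in block [-56.9  45.8] tcp [ 605.9 -116.5  -10.6] tooly 3.7 F [ 0.2  0.9 -0.3] t 10.12
```

Call:
{"method": "jog_arm", "body": {"commands": "1 -3 0 -0.2 1;2 -6 0 -0.4 1;3 -9 0 -0.6 1;4 -12 0 -0.8 1;5 -15 0 -1.0 1;6 -18 0 -1.2 1;7 -21 0 -1.4 1;7 -23 0 -1.6 1"}}

```text
clock: 11.12
eef_pos: [0.6131, -0.1394, -0.0106]
tcp_rot: [2.391, 2.037, 0.0]
ft_force: [2.6, 3.6, -0.3]
grip_width: 0.001
grasp_force: 1.7
```

```bash
python3 -c "
from h import *
pose()"
```

```text
block [ 561.3 -190.9  -96.5] rel 4.7 fence xy [-107.4    7.9] n 524 rms 1.68
tip in block [-56.9  45.3] tcp [ 612.8 -139.5  -10.6] tooly 170.9 F [-0.5 -0.2  0.2] t 11.22
```

Call:
{"method": "jog_arm", "body": {"commands": "3 12 0 0 1;5 25 0 -0.2 1;5 25 15 -0.3 0;-20 26 15 -0.3 -1;-36 26 15 -0.3 -1;-36 26 15 -0.3 -1;-36 26 15 -0.3 -1;-36 26 15 -0.3 -1"}}

```text
clock: 12.22
eef_pos: [0.5777, -0.1133, 0.0046]
tcp_rot: [2.431, 1.989, 0.001]
ft_force: [0.6, 0.6, -0.1]
grip_width: 1.001
grasp_force: 0.0
```

```bash
python3 -c "
from h import *
im,P=pose('s9.png')
e=get_obs()['eef_pos']*1000
t=np.radians(FA); D=P[...,:2]-FO; fx=D@[np.cos(t),np.sin(t)]; fy=D@[-np.sin(t),np.cos(t)]
ef=(e[:2]-FO)@np.array([[np.cos(t),-np.sin(t)],[np.sin(t),np.cos(t)]]); print('tool fence',ef, get_obs()['grip_width'])
m=(abs(fx-ef[0])<20)&(abs(fy-ef[1])<65)&(P[...,2]>10)&(P[...,2]<140)
for a in range(-65,65,10):
    k=m&(fy-ef[1]>=a)&(fy-ef[1]<a+10)
    if k.sum()>3: print(a,k.sum(),np.percentile(P[k][:,2],3).round(),(np.percentile(fx[k],95)-ef[0]).round(1))
a=im['color'][205:330,300:420,::-1];cv2.imwrite('pics/z9.png',cv2.resize(a,None,fx=4.5,fy=4.5,interpolation=2))
"
```

```text
block [ 561.3 -190.9  -96.5] rel 4.7 fence xy [-107.3    7.9] n 556 rms 1.72
tip in block [-79.    7.1] tcp [ 577.3 -113.2    4.4] tooly 168.6 F [ 0.6 -1.1  0.5] t 12.32
tool fence [-186.70441367    8.4840286 ] 1.0026943618240174
-65 78 85.0 15.8
-55 120 58.0 15.1
-45 96 62.0 17.5
-35 66 106.0 18.4
-25 41 114.0 19.2
-15 42 109.0 19.2
-5 54 111.0 15.8
5 47 109.0 17.3
15 39 110.0 19.9
25 50 110.0 18.9
35 84 55.0 17.4
45 84 65.0 14.9
55 80 89.0 15.3
```

View pics/z9.png

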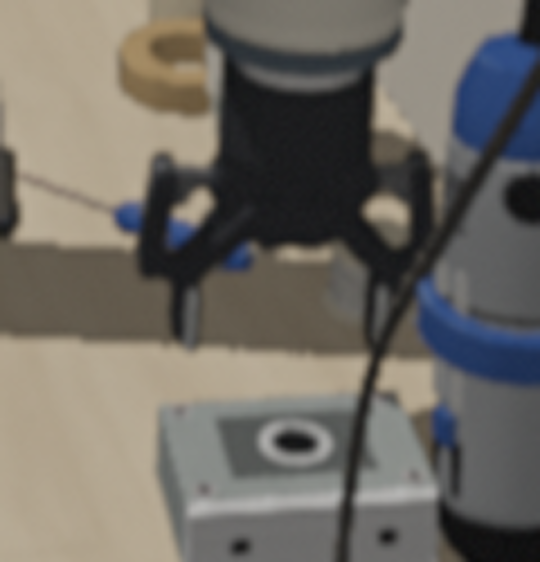

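The picture shows both open fingertips behind the block at (187,340) and (375,340), well centred on its rear face. Next I lower 30 mm and push square toward the fence.

Call:
{"method": "jog_arm", "body": {"commands": "0 0 -15 0 -1;0 0 -25 0 -1;0 0 -30 0 -1;0 0 -30 0 -1;-1 -5 -30 0 -1;-2 -10 -30 0 -1;-3 -15 -30 0 -1;-4 -20 -30 0 -1;-5 -24 -30 0 -1;-5.5 -28 -30 0 -1;-6 -32 -30 0 -1;-7 -36 -30 0 -1"}}

```text
clock: 13.82
eef_pos: [0.5698, -0.149, -0.0255]
tcp_rot: [-2.432, -1.989, -0.001]
ft_force: [1.4, 6.2, 3.6]
grip_width: 1.001
grasp_force: 3.4
```

```bash
python3 -c "
from h import *
pose()"
```

```text
block [ 554.9 -203.8 -101.3] rel -0.1 fence xy [-93.5   4.1] n 467 rms 1.82
tip in block [-56.2   3.8] tcp [ 569.6 -149.4  -25.6] tooly 168.5 F [0.1 0.1 0.2] t 13.93
```

Call:
{"method": "jog_arm", "body": {"commands": "-1 -4 0 0 -1;-1.6 -8 0 0 -1;-2.4 -12 0 0 -1;-3.2 -16 0 0 -1;-4 -20 0 0 -1;-4.8 -24 0 0 -1;-5.6 -28 0 0 -1;-6.4 -32 0 0 -1;-7 -36 0 0 -1;-7.6 -39 0 0 -1;-8 -41 0 0 -1"}}

```text
clock: 15.3
eef_pos: [0.5616, -0.1898, -0.0256]
tcp_rot: [-2.431, -1.988, -0.0]
ft_force: [0.9, 6.6, 3.9]
grip_width: 1.0
grasp_force: 3.5
```

```bash
python3 -c "
from h import *
pose()"
```

```text
block [ 546.2 -245.8 -101. ] rel 0.2 fence xy [-50.6   3.8] n 25 rms 0.97
tip in block [-57.7   4.3] tcp [ 561.5 -190.   -25.6] tooly 168.6 F [-0.7  3.8  2.9] t 15.4
```

Call:
{"method": "jog_arm", "body": {"commands": "-0.4 -1.5 0 0 -1;-0.6 -3 0 0 -1;-0.9 -4.5 0 0 -1;-1.1 -5.5 0 0 -1"}}

```text
clock: 15.9
eef_pos: [0.5605, -0.1953, -0.0256]
tcp_rot: [-2.431, -1.989, -0.0]
ft_force: [1.1, 7.0, 3.3]
grip_width: 1.005
grasp_force: 3.5
```

Call:
{"method": "jog_arm", "body": {"commands": "-0.2 -1 0 0 -1;-0.3 -1.5 0 0 -1"}}

```text
clock: 16.15
eef_pos: [0.5602, -0.1967, -0.0256]
tcp_rot: [-2.431, -1.989, -0.0]
ft_force: [1.6, 7.4, 4.2]
grip_width: 1.0
grasp_force: 3.5
```

Still only sliding friction, so no contact with the fence yet.

Call:
{"method": "jog_arm", "body": {"commands": "-0.2 -1 0 0 -1;-0.4 -2 0 0 -1"}}

```text
clock: 16.4
eef_pos: [0.5598, -0.1987, -0.0256]
tcp_rot: [-2.431, -1.989, -0.0]
ft_force: [0.6, 11.2, 4.5]
grip_width: 1.005
grasp_force: 5.7
```

Call:
{"method": "jog_arm", "body": {"commands": "-0.2 -1 0 0 -1;-0.4 -2 0 0 -1"}}

```text
clock: 16.65
eef_pos: [0.5594, -0.1988, -0.0256]
tcp_rot: [-2.429, -1.988, -0.002]
ft_force: [6.7, 31.0, 7.5]
grip_width: 0.999
grasp_force: 16.3
```

Force rose to 31 N, so it's seated. I'll back away straight, lift clear and check.

Call:
{"method": "jog_arm", "body": {"commands": "1 5 0 0 -1;3 15 0 0 -1;5 25 0 0 -1;5 30 40 0 -1;5 30 100 0 -1;-20 80 160 0 -1;-60 140 200 0 -1;-100 190 200 0 -1;-140 240 200 0 -1;-160 290 200 0 -1;-180 340 200 0 -1;-180 340 200 0 -1"}}

```text
clock: 18.15
eef_pos: [0.3775, 0.1413, 0.1745]
tcp_rot: [-2.429, -1.992, 0.0]
ft_force: [-0.3, -0.3, -0.4]
grip_width: 0.999
grasp_force: 0.0
```

```bash
python3 -c "
from h import *
block('top','t9.png');pose()
im=get_image('top')
for t in ['tape_roll','loupe','solder_reel','hex_set','ratchet_driver']:
    P=cloud(im)
    for c in cut_out(im,t)[:1]: print(t,P[c['mask']&(im['z_map']>0)].mean(0).round(3))
a=im['color'][180:290,380:490,::-1];cv2.imwrite('pics/f.png',cv2.resize(a,None,fx=5.4,fy=5.4,interpolation=2))"
```

```text
top 0.56 com [ 543.7 -251.2] size [ 92.1 120.6] rel 0.1 fence xy [-44.8   2.3]
tcp [378.5 140.5 174.5] tooly 168.7 F [-0.5 -0.3 -0.2] t 18.25
tip in block [-352.5 -237.7]
block [ 545.4 -249.3 -101.1] rel 0.1 fence xy [-47.    3.7] n 11 rms 0.26
tip in block [-349.  -237.4] tcp [379.6 138.9 174.4] tooly 168.6 F [ 1.2 -0.3  0.2] t 18.35
tape_roll [0.472 0.426 0.016]
loupe [0.398 0.009 0.025]
solder_reel [ 0.662 -0.012  0.032]
hex_set [0.384 0.428 0.016]
ratchet_driver [ 0.37  -0.234  0.028]
```

View pics/f.png

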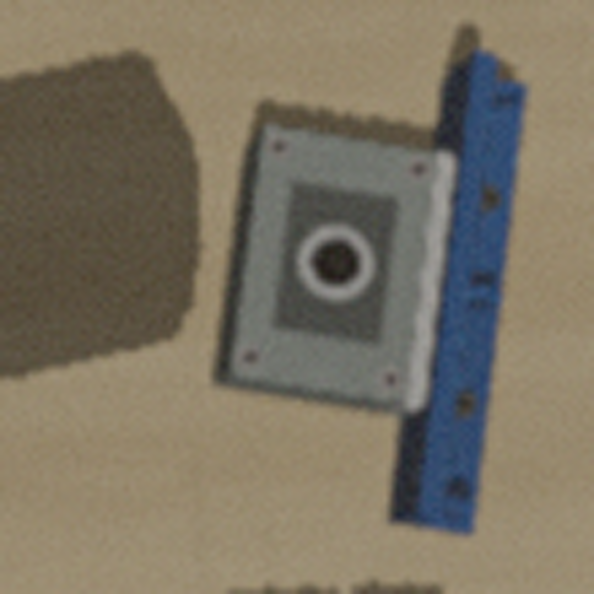

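The bright strip, from (445,150) to (415,410), lies flat along the fence. It is well inside the fence's ends, and nothing else has moved.

```bash
python3 -c "
from workcell import *
print(job_done())"
```

```text
the job is handed in; nothing more can be done
None
```

The die block's bright face lies flat against the fence (about 0.1° off square by camera), centred within the fence's ends to a few millimetres; it was squared about 50 mm before contact, no bystander shifted measurably, and the job was handed in at about 18 s with no verdict returned.

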